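# Put the sharpening stone away and slide its case's hatch shut

## Task

Put the grey sharpening stone that lies in a row with two brown blocks, to the right of the low wooden case, away in the open bay of that case: set it down flat on the bay's floor, do not drop it. Then push the case's sliding hatch along its track until it closes against the end frame, and lean on it there steadily for half a second, so that the frame's sealing strip takes between 8 and 18 N and never more. Leave the hatch fully shut with the stone inside, and leave the two blocks where they are.

Things in the scene. Friction and masses are not known exactly. Their poses are not given: they have to be found in the camera images.
- case: Low wooden case fixed to the table, 208 mm (own x) by 323 mm (own y, -160 to 163), 67 mm high; origin under its middle on the table, z up. The open bay is at its +y end: y = 10 to 145 mm, x = -86 to 86 mm between dark track rails whose tops are 67 mm high; floor 8 mm above the table. The hatch, parked over the other half, slides along the case's y and shuts towards +y, against the end frame.
- bay_floor (a point): Point on the bay's floor, in its middle between the rails (case x = 0, y = 70 mm, 8 mm above the table). Axes as the case.
- frame_face (a point): Middle of the inner wooden face of the end frame (case x = 0, y = 145 mm, 56 mm above the table; frame 67 mm high). Out of a groove in it stands a dark, hard, 7 mm high sealing strip at the hatch's height, which the hatch's edge meets when shut. The strip stands 3 to 19 mm out, differing each time and not measured: its place must be felt. It gives under 1 mm at 18 N.
- hatch (a joint): The sliding hatch, m: positive = open, up to 0.143; shut when its edge meets the sealing strip, at a value of 0 to 0.016 (0 if the strip stands 3 mm out, 0.016 if 19 mm). A board 186 x 146 mm, 8 mm thick, top 60 mm above the table, 0.4 kg; about 4 N of drag, more when moved fast; it stays where it is left. A push of 12 to 22 N on its bar gives 8 to 18 N on the strip; come up slowly.
- hatch_bar (a point): Centre of the dark upright grip bar on the hatch: 110 mm along the case's x, 14 mm thick along y (the sliding direction), from 60 to 90 mm above the table; this point is 75 mm above the table and 73 mm behind the hatch's leading edge. Axes as the case. It can be pushed from its -y side with shut fingers, or pinched from above.
- stone_mid (a point): Centre (half-way up) of the grey sharpening stone, a plain slab 50 mm (own x) by 150 mm (own y) by 24 mm high, 0.3 to 0.6 kg, loose, lying flat on the table. It fits the bay with its long side along the case's x, across the hatch's travel; Two brown blocks lie in its row, in any order; a like stone at the back is not meant.
- hardwood_block: Brown oak block 55 x 85 x 42 mm, long along its own y; origin at the centre of its underside. Not to be moved.
- sanding_block: Cork sanding block 62 x 108 x 33 mm, long along its own y; origin at the centre of its underside. Not to be moved.

How it is judged (in metres and radians):
On the way, in this order (a step that is already met when the one before it is completed fails the run):
1. the stone lies flat on the bay's floor, let go (x of stone_mid in the frame of case between -0.02 and 0.02 m and y of stone_mid in the frame of case between 0.034 and 0.118 m and z of stone_mid in the frame of case below 0.026 m and angle between stone_mid's own z axis and vertical below 0.12 rad and linear speed of oil_stone below 0.02 m/s and contact force between the fingers and oil_stone below 0.1 N), for 0.2 s.
2. the hatch is shut and leans on the frame's strip with 8 N or more (value of joint hatch below 0.02 m and distance between hatch_edge and frame_strip below 0.017 m and contact force between hatch_edge and frame_strip above 8 N), for 0.4 s.
At the end, for the whole second after the job is handed in: Hatch's leading edge within 2 mm of the end frame's sealing strip, wherever that stands; the stone lies flat inside the bay (its centre 34 to 118 mm along the case's y and within 20 mm of the bay's middle line in x, resting on the floor), at rest (x of stone_mid in the frame of case between -0.02 and 0.02 m and y of stone_mid in the frame of case between 0.034 and 0.118 m and z of stone_mid in the frame of case below 0.026 m and angle between stone_mid's own z axis and vertical below 0.12 rad and value of joint hatch below 0.02 m and distance between hatch_edge and frame_strip below 0.017 m and linear speed of oil_stone below 0.02 m/s); the robot touches nothing.
It fails at once if the hatch's edge and the frame's strip are pressed together with more than 18 N (contact force between hatch_edge and frame_strip above 18 N).
It fails at once if the stone is dropped or thrown into the case (faster than 0.5 m/s below 120 mm over the case) (horizontal distance between stone_mid and bay_floor below 0.1 m and height (world z) of stone_mid below 0.12 m and linear speed of oil_stone above 0.5 m/s).
It fails at once if the oak block is shifted by more than 30 mm (distance of hardwood_block from where it was at the start of the episode above 0.03 m).
It fails at once if the sanding block is shifted by more than 30 mm (distance of sanding_block from where it was at the start of the episode above 0.03 m).
It also fails if it takes over 72 s, if anything falls off the work surface, if the arm or the gripper's body presses on something with over 40 N, if the wrist force passes 120 N, or if a joint passes its speed limit or range.

## Robot

A 6-joint arm with a two-finger parallel gripper is mounted at the origin on a cart in front of the work surface, level with it; the furniture and walls round the work are solid. World frame = base frame: x ahead of the robot, y to its left, z up, the work surface at z = 0. Lengths are in mm, angles in degrees, forces in N, time in s.
With the tool pointing down it reaches from about 300 to 850 mm from the base axis. Payload 4.2 kg.
Tool frame: the origin (TCP) lies on the centre line of the jaws, within the pads' length; the fingertips stand 14 mm ahead of it and the grasp point (between the pads) lies 5 mm behind it; z points along the fingers, y is the line along which they close (so a half turn about z gives the same grasp; the last joint's range is limited). The gripper opens to 91 mm and grips with 3 to 60 N. Pads are 32 mm wide; open, the fingers measure 118 mm over their backs; the gripper's body (76 mm by 178 mm) begins 60 mm behind the grasp point.
Start: joints at [70.13, 18.312, 89.639, -0, 72.044, -1.146], TCP at [184.585, 544.582, 227.976] pointing down, gripper open.
Joint ranges: [-177.97, 177.97], [-48.28, 115.42], [12.27, 149.76], [-77.06, 257.06], [2.81, 150.46], [-146.56, 146.56]. Speed limits (degrees/s): [147.25, 147.25, 180, 180, 180, 180].

## Interface

Orientations are given as [roll, pitch, yaw] about the fixed x, y, z axes, in that order (R = Rz(yaw) Ry(pitch) Rx(roll)).
In Python, from workcell import env gives the robot as it stands.
- The arm moves only by the tool arm_command, never from a script. Its argument "motion" is a list of rows, each an object with "offset": the shift along the tool's x, y, z in m, a list of three; "spin": the turn about the tool's z in rad. In form: [{"offset": [tx, ty, tz], "spin": spin}, ...]. A call has 1 to 5 rows; each row shifts and turns the commanded pose from where the row before left it, along the tool's axes as they then stand; what a row does not reach is not made up. A row lasts 1/8 s, in which the tool goes at most 62.5 mm and 10.7 degrees, less where a joint would pass 70% of its speed; a pose out of reach is approached as far as the arm can. A call with a gripper value outside its range is refused whole. "jaw" is the finger opening in m, from 0 to 0.0912, set as the call begins (left out, the last holds). The fingers move at their own pace and stop on an object; "newtons" is the grip in N (left out, the last holds). Time passes only in rows, so rows that do not move let the fingers close. It gives the time, the measured TCP pose, the force, the opening and the grip force at its end, in the units of the state.
- env.state(): the state, without advancing time (a new reading comes with each control period).
- env.grab_frame(name): name is "side" or "top"; returns (picture, depth): 384x512x3 uint8, blue, green, red; 384x512 float32, mm along the optical axis (not along the pixel's ray), 0 where there is no reading.
- env.camera_model(name): a dict with "fx", "fy", "cx", "cy" (pixels), "eye" and "rotation" of the camera in the world. Camera axes: x right, y down, z forward; pixel columns grow to the right and rows downward; lengths in mm; the calibration is good to about 2 mm. A picture is of the moment at which its call begins. camera_model takes no time and is no camera call.
- env.job_done(): hands the job in; it is judged then, once.
Trained networks look in the newest picture that a camera, given by its name, has taken for a name from the list of things; names that differ only in an ending like _2 or _b are one class to them, and where a whole thing is asked for, a point or a joint stands for the part that bears it (a point fixed in the world has none). Each returns a list of dicts, best first, with "score" (0 to 1); they miss things now and then, are a little off and sometimes report something else, mostly with a low value. They report only what shows in the picture. A call takes as long as a camera call.
- env.boxes_of(camera, target): "bbox" ([left, top, right, bottom] in pixels, round what is visible of it).
- env.pinpoint(camera, target): "location" ([column, row] in pixels: a listed point, or the origin of a listed thing).
The state is a dict: "time_s": time; "qpos": joint angles; "qvel": joint speeds; "effort": joint torques, N m; "ee_pos": TCP position; "ee_rot": TCP orientation; "force": force on the tool from outside, world axes, zero at the start; "torque": the same for the moment, N m; "gripper_width": finger opening in mm; "gripper_force": force on a finger pad.
Only numpy, scipy, OpenCV 4.12 (cv2) and the standard library are available. Lean on these libraries where they do the work, as an engineer would, in place of code of your own. Each camera call takes 0.05 s, during which the arm holds its last target. There are 200 camera calls.

## Working session

There is one attempt and no reset: what is moved stays moved. The work goes in short steps, Python scripts to look and compute and a tool call to move; the robot and the scene stay as the last step left them, time stands still between calls to the robot, and variables do not carry over. Pictures are saved under pics/ and viewed, at most 10 in all, crops included, and the job is handed in when it is done.

Besides the shell and the picture viewer there is one more tool, called after "Emit:" as name([rows], argument=value, ...), one row to a line, values as JSON. arm_command: Moves the arm, as the interface text tells. Its arguments: {"type":"object","properties":{"motion":{"type":"array"},"jaw":{"type":"number"},"newtons":{"type":"number"}},"required":["motion"]}

```bash
mkdir -p pics; cat > h.py <<'E'
import numpy as np, cv2
from workcell import env
def world(cam,uv,d=None,z=None):
    m=env.camera_model(cam);R=np.array(m["rotation"]);e=np.array(m["eye"])
    r=R@np.array([(uv[0]-m["cx"])/m["fx"],(uv[1]-m["cy"])/m["fy"],1.])
    return e+r*(d if z is None else (z-e[2])/r[2])
E
python3 - <<'E'
from h import *
print(env.state())
ims=[]
for c in("top","side"):
    p,d=env.grab_frame(c);cv2.imwrite(f"pics/{c}0.png",p);np.save(f"pics/{c}0.npy",d)
    print(c,env.camera_model(c))
    for t,z in(("case",0),("stone_mid",12),("hatch_bar",75),("bay_floor",8),("frame_face",56),("hardwood_block",0),("sanding_block",0)):
        for o in env.pinpoint(c,t)[:3]: print(t,np.round(o["location"]),round(o["score"],2),world(c,o["location"],z=z).round())
        print('  box',[(np.round(b["bbox"]),round(b["score"],2)) for b in env.boxes_of(c,t)[:2]])
E
```

```text
{'time_s': 0.0, 'qpos': array([ 7.01300548e+01,  1.83508624e+01,  8.97080200e+01, -4.21352932e-04,
        7.20418676e+01, -1.14270626e+00]), 'qvel': array([ 0.02100765,  0.05900222,  0.01752993, -0.07756973, -0.00079977,
       -0.11201922]), 'effort': array([-4.06709423e-04, -4.12451828e+01, -2.31971276e+01,  7.24875228e-02,
        4.57013806e-02, -1.42106096e-04]), 'ee_pos': array([184.41739133, 544.11181876, 227.11711685]), 'ee_rot': array([-1.79899262e+02, -1.60870680e-03,  1.61272890e+02]), 'force': array([ 1.23651668,  0.03608978, -0.91899763]), 'torque': array([0.04376345, 0.03041606, 0.05390057]), 'gripper_force': 0.0, 'gripper_width': 91.25154358685292}
top {'fx': 460.78392790580943, 'fy': 460.78392790580943, 'cx': 253.86213074744057, 'cy': 190.16207387937237, 'eye': array([ 231.34559252,  -81.96151262, 1560.42788225]), 'rotation': array([-1.69847952e+02, -9.95362757e-02, -8.99697174e+01])}Traceback (most recent call last):
  File "<stdin>", line 8, in <module>
  File "h.py", line 6, in world
    return e+r*(d if z is None else (z-e[2])/r[2])
                                             ~^^^
IndexError: invalid index to scalar variable.
```

```bash
sed -i 's/R=np.array(m\["rotation"\])/R=Rotation.from_euler("xyz",m["rotation"],degrees=True).as_matrix()/; 1a from scipy.spatial.transform import Rotation' h.py
python3 - <<'E'
from h import *
for c in("top","side"):
    p,d=env.grab_frame(c);cv2.imwrite(f"pics/{c}0.png",p);np.save(f"pics/{c}0.npy",d)
    print(c,env.camera_model(c)["eye"])
    for t,z in(("case",0),("stone_mid",12),("hatch_bar",75),("bay_floor",8),("frame_face",56),("hardwood_block",0),("sanding_block",0)):
        for o in env.pinpoint(c,t)[:3]: print(t,np.round(o["location"]),round(o["score"],2),world(c,o["location"],z=z).round())
        print('  box',[(np.round(b["bbox"]),round(b["score"],2)) for b in env.boxes_of(c,t)[:2]])
E
```

```text
top [ 231.34559252  -81.96151262 1560.42788225]
case [179. 188.] 0.7 [518. 174.   0.]
  box [(array([125., 152., 230., 225.]), 0.88)]
stone_mid [287. 199.] 0.84 [ 479. -196.   12.]
  box [(array([273., 178., 295., 223.]), 0.76)]
  box [(array([170., 161., 221., 212.]), 0.84)]
bay_floor [161. 190.] 0.79 [508. 235.   8.]
bay_floor [196. 185.] 0.28 [527. 115.   8.]
  box [(array([125., 155., 227., 224.]), 0.55)]
frame_face [136. 190.] 0.66 [501. 307.  56.]
  box [(array([127., 153., 227., 225.]), 0.89)]
hardwood_block [326. 190.] 0.96 [ 510. -334.    0.]
  box [(array([318., 175., 337., 204.]), 0.9)]
sanding_block [366. 183.] 0.75 [ 536. -473.    0.]
  box [(array([352., 168., 378., 207.]), 0.71)]
side [  47.51374877 -780.75286853  818.9758697 ]
case [221. 169.] 0.71 [511. 164.   0.]
  box [(array([170., 126., 270., 202.]), 0.83)]
stone_mid [273. 234.] 0.63 [ 482. -197.   12.]
  box [(array([251., 216., 298., 255.]), 0.69)]
hatch_bar [228. 160.] 0.74 [512. 109.  75.]
  box [(array([200., 146., 263., 184.]), 0.71)]
bay_floor [207. 158.] 0.69 [499. 243.   8.]
  box [(array([169., 124., 271., 209.]), 0.71)]
frame_face [194. 138.] 0.73 [488. 318.  56.]
  box [(array([168., 128., 269., 203.]), 0.65)]
hardwood_block [312. 267.] 0.7 [ 507. -342.    0.]
  box [(array([292., 242., 333., 277.]), 0.86), (array([247., 216., 296., 255.]), 0.53)]
sanding_block [352. 297.] 0.97 [ 532. -467.    0.]
  box [(array([325., 274., 379., 315.]), 0.93), (array([251., 217., 297., 254.]), 0.52)]
```

View pics/top0.png

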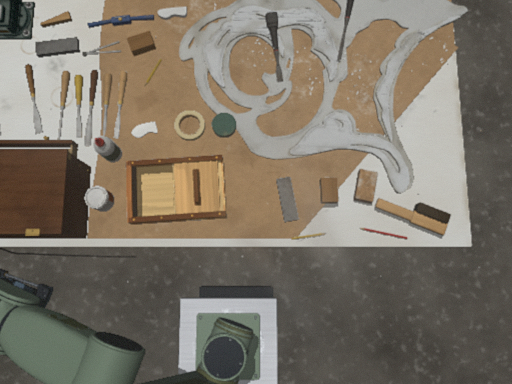

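View pics/side0.png

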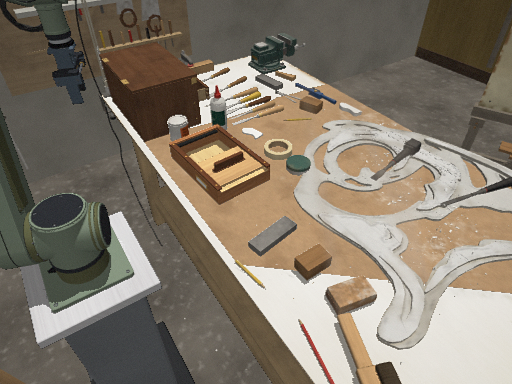

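```bash
python3 - <<'E'
from h import *
d=np.load("pics/top0.npy");p=cv2.imread("pics/top0.png")
v,u=np.mgrid[0:384,0:512]
m=env.camera_model("top");R=Rotation.from_euler("xyz",m["rotation"],degrees=True).as_matrix()
P=np.stack([(u-m["cx"])/m["fx"]*d,(v-m["cy"])/m["fy"]*d,d],-1)@R.T+m["eye"]
def rect(name,l,t,r,b,z0,z1):
    k=np.zeros(d.shape,bool);k[t:b,l:r]=True
    k&=(P[...,2]>z0)&(P[...,2]<z1)&(d>0)
    q=P[k]; (c,s,a)=cv2.minAreaRect(q[:,:2].astype(np.float32))
    box=cv2.boxPoints((c,s,a)); 
    print(name,k.sum(),np.round(c,1),np.round(s,1),round(a,2),"z",q[:,2].mean().round(1),"centroid",q.mean(0).round(1))
rect("stone",265,170,302,230,14,40)
rect("oak",312,168,344,210,25,60)
rect("cork",346,162,383,212,20,50)
rect("case",118,145,236,232,30,100)
rect("bar",175,160,215,215,78,110)
rect("table",232,150,262,235,-30,40)
rect("hatch",175,170,215,210,50,75)
E
```

```text
stone 653 [ 477.6 -195.7] [151.   50.5] 10.13 z 23.8 centroid [ 476.  -195.6   23.8]
oak 438 [ 506.6 -336.1] [87.3 55.8] 1.52 z 41.4 centroid [ 505.5 -335.1   41.4]
cork 660 [ 510.  -479.4] [101.7 122.6] 77.61 z 32.9 centroid [ 513.8 -465.7   32.9]
case 4372 [532. 195.] [265.8 357.1] 3.4 z 61.4 centroid [504.4 148.8  61.4]
bar 149 [528.9 111.3] [146.2  26.4] 12.3 z 88.9 centroid [509.2 106.2  88.9]
table 2537 [506.6 -58.9] [294.7 101.4] 0.12 z 2.0 centroid [504.7 -59.2   2. ]
hatch 1432 [502.9 112.7] [135.  131.3] 0.85 z 59.7 centroid [500.9 112.4  59.7]
```

```bash
python3 - <<'E'
from h import *
d=np.load("pics/top0.npy");p=cv2.imread("pics/top0.png")
v,u=np.mgrid[0:384,0:512]
m=env.camera_model("top");R=Rotation.from_euler("xyz",m["rotation"],degrees=True).as_matrix()
P=np.stack([(u-m["cx"])/m["fx"]*d,(v-m["cy"])/m["fy"]*d,d],-1)@R.T+m["eye"]
def rect(name,l,t,r,b,z0,z1):
    k=np.zeros(d.shape,np.uint8);k[t:b,l:r]=1
    k&=((P[...,2]>z0)&(P[...,2]<z1)).astype(np.uint8)
    n,L,S,_=cv2.connectedComponentsWithStats(k,connectivity=4)
    q=P[L==1+S[1:,4].argmax()]
    c,s,a=cv2.minAreaRect(q[:,:2].astype(np.float32)); w,V=np.linalg.eigh(np.cov(q[:,:2].T))
    print(name,len(q),np.round(c,1),np.round(s,1),round(a,2),"z",q[:,2].mean().round(1),"cen",q.mean(0).round(1),"pca",np.degrees(np.arctan2(V[1,1],V[0,1])).round(1))
rect("cork",346,162,383,212,25,40)
rect("case",118,145,236,232,50,76)
rect("bar",175,160,215,215,82,110)
rect("bayfloor",130,155,180,222,2,16)
g=cv2.resize(p[140:236,115:240],None,fx=6,fy=6,interpolation=cv2.INTER_CUBIC);cv2.imwrite("pics/c.png",g)
E
```

```text
cork 544 [ 521.5 -462.3] [ 63.4 105.6] 77.61 z 33.5 cen [ 521.3 -461.6   33.5] pca 167.7
case 3878 [506.2 177.9] [210.2 324.6] 3.95 z 61.8 cen [504.6 155.2  61.8] pca 94.7
bar 144 [510.6 106.4] [109.4  14.3] 3.91 z 89.2 cen [509.4 106.1  89.2] pca -176.0
bayfloor 1730 [509.3 255.7] [173.8 125.6] 3.93 z 8.3 cen [507.9 255.7   8.3] pca -175.5
```

View pics/c.png

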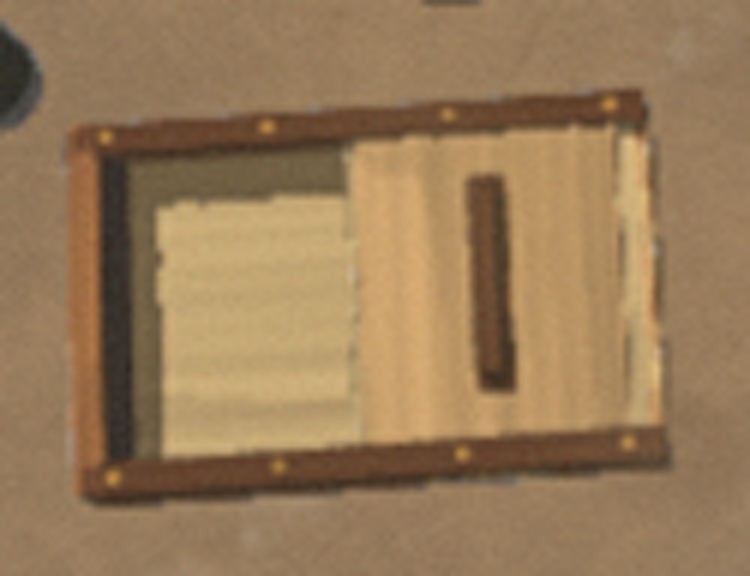

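Emit:
arm_command([
  {"offset": [0, 0, 0], "spin": -0.168},
  {"offset": [0, 0, 0], "spin": -0.168},
  {"offset": [0, 0, 0], "spin": -0.168},
  {"offset": [0, 0, 0], "spin": 0},
], jaw=0.0912, newtons=30)

```text
time_s: 2.1
ee_pos: [184.6, 544.6, 228.0]
ee_rot: [180.0, 0.0, -170.0]
force: [-0.0, -0.2, 0.3]
gripper_width: 91.0
gripper_force: 0.0
```

```bash
cat >> h.py <<'E'
def to(x,y,z,yaw=None):
    s=env.state();R=Rotation.from_euler("xyz",s["ee_rot"],degrees=True).as_matrix()
    D=np.array([x,y,z])-s["ee_pos"]
    print("t",round(s["time_s"],2),"pos",s["ee_pos"].round(1),"rot",s["ee_rot"].round(2),"F",np.round(s["force"],1),"w",round(s["gripper_width"],1),"gf",round(s["gripper_force"],1))
    print("total tool offset mm",(R.T@D).round(1), "" if yaw is None else "spin rad %.4f"%np.radians((s["ee_rot"][2]-yaw+180)%360-180))
E
python3 -c "
from h import *
to(477.6,-195.7,227,190.13)"
```

```text
t 2.1 pos [184.6 544.6 228. ] rot [ 179.99    0.   -169.96] F [-0.  -0.2  0.3] w 91.0 gf 0.0
total tool offset mm [-159.5 -780.     0.9] spin rad -0.0016
```

Emit:
arm_command([
  {"offset": [-0.01, -0.05, 0], "spin": 0},
  {"offset": [-0.01, -0.05, 0], "spin": 0},
  {"offset": [-0.01, -0.05, 0], "spin": 0},
  {"offset": [-0.01, -0.05, 0], "spin": 0},
  {"offset": [-0.01, -0.05, 0], "spin": 0},
])

```text
time_s: 2.72
ee_pos: [278.3, 305.9, 228.2]
ee_rot: [180.0, 0.0, -170.0]
force: [1.2, 0.6, 0.3]
gripper_width: 91.6
gripper_force: 0.0
```

Emit:
arm_command([
  {"offset": [-0.01, -0.05, 0], "spin": 0},
  {"offset": [-0.01, -0.05, 0], "spin": 0},
  {"offset": [-0.01, -0.05, 0], "spin": 0},
  {"offset": [-0.01, -0.05, 0], "spin": 0},
  {"offset": [-0.01, -0.05, 0], "spin": 0},
])

```text
time_s: 3.35
ee_pos: [371.6, 68.5, 228.3]
ee_rot: [180.0, 0.1, -170.0]
force: [1.3, 0.4, 0.0]
gripper_width: 90.9
gripper_force: 0.0
```

Emit:
arm_command([
  {"offset": [-0.01, -0.05, 0], "spin": 0},
  {"offset": [-0.01, -0.05, 0], "spin": 0},
  {"offset": [-0.01, -0.05, 0], "spin": 0},
  {"offset": [-0.01, -0.05, 0], "spin": 0},
  {"offset": [-0.01, -0.05, 0], "spin": 0},
])

```text
time_s: 3.98
ee_pos: [464.9, -169.0, 228.1]
ee_rot: [-180.0, 0.0, -170.1]
force: [-0.6, 1.0, 1.1]
gripper_width: 91.0
gripper_force: 0.0
```

Emit:
arm_command([
  {"offset": [-0.009, -0.03, 0], "spin": 0},
  {"offset": [0, 0, 0.03], "spin": 0},
  {"offset": [0, 0, 0.04], "spin": 0},
  {"offset": [0, 0, 0.04], "spin": 0},
  {"offset": [0, 0, 0], "spin": 0},
])

```text
time_s: 4.6
ee_pos: [476.6, -194.3, 115.6]
ee_rot: [179.8, -0.3, -170.0]
force: [0.5, 0.2, -0.4]
gripper_width: 90.8
gripper_force: 0.0
```

```bash
python3 -c "
from h import *
to(477.6,-195.7,17,190.13)"
```

```text
t 4.6 pos [ 476.6 -194.3  115.6] rot [ 179.78   -0.32 -169.98] F [ 0.5  0.2 -0.4] w 90.8 gf 0.0
total tool offset mm [-1.3 -1.9 98.6] spin rad -0.0019
```

Emit:
arm_command([
  {"offset": [-0.001, -0.002, 0.03], "spin": 0},
  {"offset": [0, 0, 0.03], "spin": 0},
  {"offset": [0, 0, 0.025], "spin": 0},
  {"offset": [0, 0, 0.013], "spin": 0},
  {"offset": [0, 0, 0], "spin": 0},
])

```text
time_s: 5.22
ee_pos: [480.4, -197.2, 20.4]
ee_rot: [-180.0, 0.0, -169.9]
force: [-0.3, 0.6, 0.3]
gripper_width: 91.1
gripper_force: 0.0
```

Emit:
arm_command([
  {"offset": [0, 0, 0], "spin": 0},
  {"offset": [0, 0, 0], "spin": 0},
  {"offset": [0, 0, 0], "spin": 0},
  {"offset": [0, 0, 0], "spin": 0},
  {"offset": [0, 0, 0], "spin": 0},
], jaw=0.04, newtons=30)

```text
time_s: 5.85
ee_pos: [480.0, -197.1, 20.1]
ee_rot: [-180.0, 0.0, -169.8]
force: [0.2, 0.7, 1.5]
gripper_width: 49.7
gripper_force: 30.0
```

Emit:
arm_command([
  {"offset": [0, 0, -0.015], "spin": 0},
  {"offset": [0, 0, -0.03], "spin": 0},
  {"offset": [0, 0, -0.04], "spin": 0},
  {"offset": [0, 0, -0.04], "spin": 0},
  {"offset": [0, 0, -0.03], "spin": 0.05},
], newtons=45)

```text
time_s: 6.48
ee_pos: [479.6, -196.8, 176.9]
ee_rot: [-180.0, 0.0, -172.8]
force: [0.5, -0.2, -5.6]
gripper_width: 49.8
gripper_force: 45.0
```

Emit:
arm_command([
  {"offset": [0, 0, 0], "spin": 0.057},
  {"offset": [0, 0, 0], "spin": 0},
])

```text
time_s: 6.72
ee_pos: [479.2, -196.6, 175.2]
ee_rot: [180.0, -0.0, -175.9]
force: [-0.3, 0.6, -5.7]
gripper_width: 49.7
gripper_force: 45.0
```

```bash
python3 -c "
from h import *
to(503.5,248.5,175,183.93)"
```

```text
t 6.72 pos [ 479.2 -196.6  175.2] rot [ 1.7997e+02 -4.0000e-02 -1.7594e+02] F [-0.3  0.6 -5.7] w 49.7 gf 45.0
total tool offset mm [-5.570e+01  4.423e+02  4.000e-01] spin rad 0.0023
```

Emit:
arm_command([
  {"offset": [-0.005, 0.03, 0], "spin": 0},
  {"offset": [-0.006, 0.05, 0], "spin": 0},
  {"offset": [-0.006, 0.05, 0], "spin": 0},
  {"offset": [-0.006, 0.05, 0], "spin": 0},
  {"offset": [-0.006, 0.05, 0], "spin": 0},
])

```text
time_s: 7.35
ee_pos: [491.9, 36.0, 174.4]
ee_rot: [180.0, -0.1, -175.9]
force: [1.6, 0.3, -5.0]
gripper_width: 49.7
gripper_force: 45.0
```

Emit:
arm_command([
  {"offset": [-0.006, 0.05, 0], "spin": 0},
  {"offset": [-0.006, 0.05, 0], "spin": 0},
  {"offset": [-0.006, 0.05, 0], "spin": 0},
  {"offset": [-0.005, 0.04, 0], "spin": 0},
  {"offset": [-0.004, 0.022, 0], "spin": 0},
])

```text
time_s: 7.98
ee_pos: [504.0, 249.5, 174.1]
ee_rot: [-180.0, -0.1, -175.8]
force: [0.5, -0.8, -4.9]
gripper_width: 49.4
gripper_force: 45.0
```

Emit:
arm_command([
  {"offset": [0, 0, 0.02], "spin": 0},
  {"offset": [0, 0, 0.03], "spin": 0},
  {"offset": [0, 0, 0.02], "spin": 0},
  {"offset": [0, 0, 0], "spin": 0},
])

```text
time_s: 8.48
ee_pos: [503.3, 246.6, 103.0]
ee_rot: [-179.9, -0.3, -176.0]
force: [0.1, -0.2, -5.1]
gripper_width: 49.5
gripper_force: 45.0
```

```bash
python3 -c "
from h import *
to(503.5,248.5,28,183.93)
p,d=env.grab_frame('side')
for o in env.pinpoint('side','stone_mid')[:2]: print(o, world('side',o['location'],z=env.state()['ee_pos'][2]-8))
cv2.imwrite('pics/s1.png',cv2.resize(p[90:240,140:300],None,fx=4,fy=4))
"
```

```text
t 8.47 pos [503.3 246.6 103. ] rot [-179.87   -0.3  -175.98] F [ 0.1 -0.2 -5.1] w 49.5 gf 45.0
total tool offset mm [-0.7  2.  75. ] spin rad 0.0016
{'location': [204.6, 135.4], 'score': 0.72} [502.74402398 250.39202825  97.34306167]
```

View pics/s1.png

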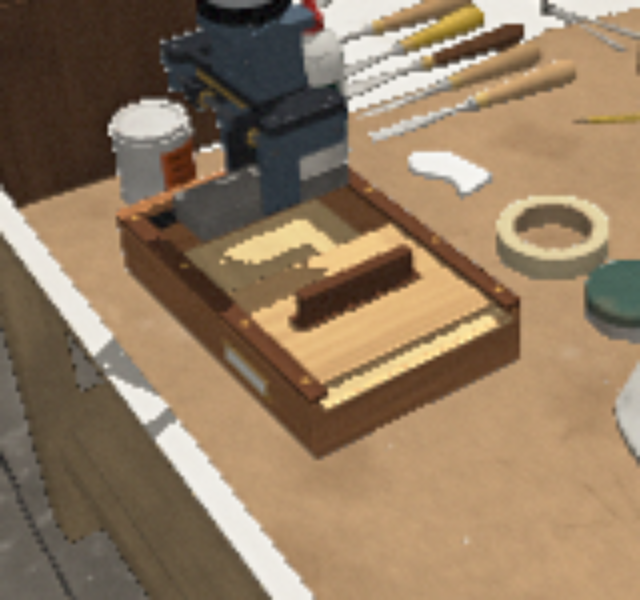

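Emit:
arm_command([
  {"offset": [0, 0.001, 0.02], "spin": 0},
  {"offset": [0, 0, 0.02], "spin": 0},
  {"offset": [0, 0, 0.02], "spin": 0},
  {"offset": [0, 0, 0.008], "spin": 0},
  {"offset": [0, 0, 0], "spin": 0},
])

```text
time_s: 9.2
ee_pos: [505.1, 249.0, 37.4]
ee_rot: [180.0, 0.0, -176.0]
force: [-0.7, 0.2, -5.1]
gripper_width: 49.9
gripper_force: 45.0
```

Emit:
arm_command([
  {"offset": [0, 0, 0.002], "spin": 0},
  {"offset": [0, 0, 0.002], "spin": 0},
  {"offset": [0, 0, 0.001], "spin": 0},
  {"offset": [0, 0, 0], "spin": 0},
])

```text
time_s: 9.7
ee_pos: [504.7, 248.9, 32.0]
ee_rot: [180.0, 0.0, -176.0]
force: [-0.3, -0.6, -5.3]
gripper_width: 50.0
gripper_force: 45.0
```

Emit:
arm_command([
  {"offset": [0, 0, 0.002], "spin": 0},
  {"offset": [0, 0, 0.001], "spin": 0},
  {"offset": [0, 0, 0], "spin": 0},
])

```text
time_s: 10.07
ee_pos: [504.6, 248.9, 28.8]
ee_rot: [-180.0, -0.0, -176.0]
force: [-0.6, 0.5, -5.3]
gripper_width: 49.9
gripper_force: 45.0
```

Emit:
arm_command([
  {"offset": [0, 0, 0.001], "spin": 0},
  {"offset": [0, 0, 0], "spin": 0},
])

```text
time_s: 10.32
ee_pos: [504.8, 249.0, 28.1]
ee_rot: [180.0, 0.0, -176.0]
force: [0.1, -1.0, -3.4]
gripper_width: 49.7
gripper_force: 45.0
```

Emit:
arm_command([
  {"offset": [0, 0, 0.0005], "spin": 0},
  {"offset": [0, 0, 0], "spin": 0},
])

```text
time_s: 10.58
ee_pos: [504.9, 249.0, 28.1]
ee_rot: [180.0, 0.0, -176.0]
force: [-1.6, -0.6, 3.2]
gripper_width: 49.5
gripper_force: 45.0
```

Emit:
arm_command([
  {"offset": [0, 0, 0], "spin": 0},
  {"offset": [0, 0, 0], "spin": 0},
  {"offset": [0, 0, 0], "spin": 0},
  {"offset": [0, 0, 0], "spin": 0},
  {"offset": [0, 0, 0], "spin": 0},
], jaw=0.066)

```text
time_s: 11.2
ee_pos: [504.7, 248.9, 27.4]
ee_rot: [180.0, 0.0, -176.0]
force: [-0.4, -0.6, -0.3]
gripper_width: 66.3
gripper_force: 0.0
```

Emit:
arm_command([
  {"offset": [0, 0, -0.02], "spin": 0},
  {"offset": [0, 0, -0.03], "spin": 0},
  {"offset": [0, 0, -0.05], "spin": 0},
  {"offset": [0, 0, -0.05], "spin": 0},
  {"offset": [0, 0, 0], "spin": 0},
])

```text
time_s: 11.82
ee_pos: [507.1, 250.0, 181.8]
ee_rot: [179.8, 0.5, -176.0]
force: [0.2, -0.1, -1.2]
gripper_width: 66.1
gripper_force: 0.0
```

```bash
python3 -c "
from h import *
to(512,65,180,183.93)
p,d=env.grab_frame('side')
for o in env.pinpoint('side','stone_mid')[:2]: print(o, world('side',o['location'],z=20))
cv2.imwrite('pics/s2.png',cv2.resize(p[90:240,140:300],None,fx=4,fy=4))
"
```

```text
t 11.82 pos [507.1 250.  181.8] rot [ 179.8     0.51 -175.98] F [ 0.2 -0.1 -1.2] w 66.1 gf 0.0
total tool offset mm [   8.  -184.9    1.1] spin rad 0.0016
{'location': [207.7, 153.6], 'score': 0.7} [505.37655885 247.49726225  20.        ]
```

View pics/s2.png

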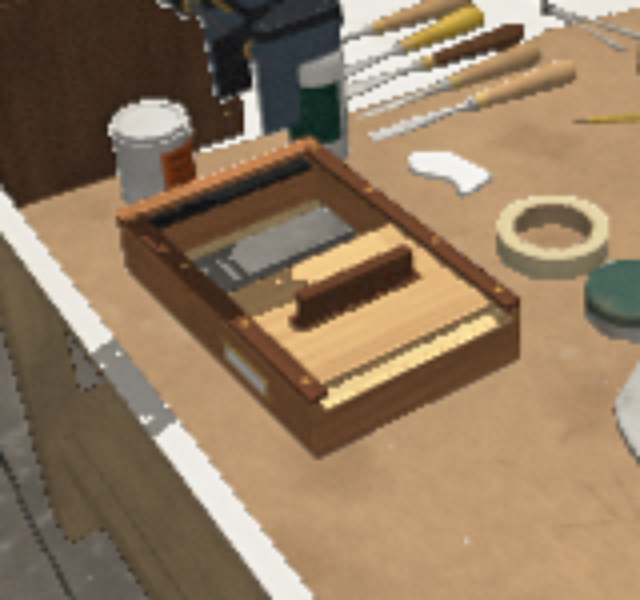

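```bash
python3 - <<'E'
from h import *
d=np.load("pics/top0.npy");p=cv2.imread("pics/top0.png")
v,u=np.mgrid[0:384,0:512]
m=env.camera_model("top");R=Rotation.from_euler("xyz",m["rotation"],degrees=True).as_matrix()
P=np.stack([(u-m["cx"])/m["fx"]*d,(v-m["cy"])/m["fy"]*d,d],-1)@R.T+m["eye"]
c,s=np.cos(np.radians(3.93)),np.sin(np.radians(3.93))
D=P[...,:2]-[506.3,176.4];X=D[...,0]*c+D[...,1]*s;Y=-D[...,0]*s+D[...,1]*c
for r in(184,190,197):
    print([(int(q),round(float(Y[r,q]),1),round(float(P[r,q,2]),1),int(p[r,q].sum())) for q in range(128,141)])
ct=np.array([506.3,176.4])
for y in(-98,-94):print(y,ct+np.array([-s,c])*y)
to(*(ct+np.array([-s,c])*-105),180,183.93)
E
```

```text
[(128, 154.9, 60.3, 338), (129, 149.3, 69.2, 343), (130, 148.4, 59.9, 354), (131, 143.4, 66.5, 245), (132, 142.8, 56.0, 143), (133, 138.6, 59.7, 144), (134, 135.2, 59.7, 140), (135, 133.3, 54.1, 153), (136, 141.3, 7.9, 181), (137, 138.7, 4.7, 252), (138, 132.0, 18.4, 288), (139, 132.1, 3.6, 281), (140, 125.8, 15.8, 277)]
[(128, 153.8, 66.2, 333), (129, 150.9, 64.8, 339), (130, 147.2, 66.1, 355), (131, 144.6, 63.7, 263), (132, 142.7, 58.2, 161), (133, 139.1, 59.3, 140), (134, 138.0, 50.6, 147), (135, 133.0, 57.3, 149), (136, 131.2, 51.3, 165), (137, 137.5, 11.8, 248), (138, 134.9, 8.2, 283), (139, 132.1, 5.8, 278), (140, 127.0, 12.7, 265)]
[(128, 154.7, 64.6, 335), (129, 151.6, 63.8, 347), (130, 147.3, 67.7, 364), (131, 145.5, 62.2, 271), (132, 142.0, 62.9, 173), (133, 139.7, 59.0, 146), (134, 135.7, 61.8, 146), (135, 133.8, 56.0, 155), (136, 130.6, 55.9, 152), (137, 140.3, 2.2, 252), (138, 134.9, 10.4, 285), (139, 131.8, 9.2, 285), (140, 129.1, 6.4, 272)]
-98 [513.01669142  78.63044412]
-94 [512.74254075  82.62103824]
t 11.93 pos [504.5 248.8 177.4] rot [ 1.7999e+02  1.0000e-02 -1.7598e+02] F [ 0.8 -0.2 -0.9] w 66.0 gf 0.0
total tool offset mm [   3.4 -177.3   -2.6] spin rad 0.0016
```

Emit:
arm_command([
  {"offset": [0, 0, 0], "spin": 0},
], jaw=0, newtons=30)

```text
time_s: 12.05
ee_pos: [503.8, 248.4, 175.8]
ee_rot: [-179.9, -0.2, -176.0]
force: [0.1, 0.5, -0.8]
gripper_width: 58.8
gripper_force: 0.0
```

Emit:
arm_command([
  {"offset": [0.003, -0.04, 0], "spin": 0},
  {"offset": [0, -0.05, 0], "spin": 0},
  {"offset": [0, -0.05, 0], "spin": 0},
  {"offset": [0, -0.037, 0], "spin": 0},
  {"offset": [0, 0, 0], "spin": 0},
])

```text
time_s: 12.68
ee_pos: [513.4, 70.0, 176.0]
ee_rot: [-180.0, -0.2, -176.2]
force: [-0.1, -0.2, 0.0]
gripper_width: 8.8
gripper_force: 0.0
```

Emit:
arm_command([
  {"offset": [0, 0, 0.03], "spin": 0},
  {"offset": [0, 0, 0.03], "spin": 0},
  {"offset": [0, 0, 0.02], "spin": 0},
  {"offset": [0, 0, 0.01], "spin": 0},
  {"offset": [0, 0, 0], "spin": 0},
])

```text
time_s: 13.3
ee_pos: [513.6, 72.6, 86.6]
ee_rot: [180.0, -0.1, -175.9]
force: [0.5, -0.7, -0.8]
gripper_width: 0.7
gripper_force: 0.0
```

```bash
cat >> h.py <<'E'
def case():
    s=env.state();a=np.radians(3.93);c,n=np.cos(a),np.sin(a);D=s["ee_pos"][:2]-[506.3,176.4]
    print("case x %.1f y %.1f z %.1f"%(D[0]*c+D[1]*n,-D[0]*n+D[1]*c,s["ee_pos"][2]),"push",round(-s["force"][0]*n+s["force"][1]*c,1),"w",s["gripper_width"].round(1),"t",s["time_s"])
E
python3 -c "
from h import *
case()
p,d=env.grab_frame('side')
cv2.imwrite('pics/s3.png',cv2.resize(p[90:240,140:300],None,fx=4,fy=4))"
```

```text
Traceback (most recent call last):
  File "h.py", line 15, in case
    print("case x %.1f y %.1f z %.1f"%(D[0]*c+D[1]*n,-D[0]*n+D[1]*c,s["ee_pos"][2]),"push",round(-s["force"][0]*n+s["force"][1]*c,1),"w",s["gripper_width"].round(1),"t",s["time_s"])
                                                                                                                                         ^^^^^^^^^^^^^^^^^^^^^^^^
AttributeError: 'float' object has no attribute 'round'
```

Emit:
arm_command([
  {"offset": [0, 0, 0.006], "spin": 0},
  {"offset": [0, 0.003, 0], "spin": 0},
  {"offset": [0, 0.003, 0], "spin": 0},
  {"offset": [0, 0.003, 0], "spin": 0},
  {"offset": [0, 0.003, 0], "spin": 0},
])

```text
time_s: 13.92
ee_pos: [513.4, 84.3, 81.7]
ee_rot: [180.0, 0.0, -176.0]
force: [-0.7, 0.3, 0.3]
gripper_width: 0.6
gripper_force: 0.0
```

Emit:
arm_command([
  {"offset": [0, 0.002, 0], "spin": 0},
  {"offset": [0, 0.002, 0], "spin": 0},
  {"offset": [0, 0.002, 0], "spin": 0},
  {"offset": [0, 0.002, 0], "spin": 0},
  {"offset": [0, 0.002, 0], "spin": 0},
])

```text
time_s: 14.55
ee_pos: [512.6, 93.9, 81.5]
ee_rot: [-180.0, 0.0, -176.0]
force: [0.0, -4.6, 0.6]
gripper_width: 0.5
gripper_force: 2.1
```

```bash
sed -i 's/s\["gripper_width"\].round(1)/s["gripper_width"]/' h.py
python3 -c "
from h import *
case()
p,d=env.grab_frame('side')
cv2.imwrite('pics/s3.png',cv2.resize(p[90:240,140:300],None,fx=4,fy=4))"
```

```text
case x 0.7 y -82.8 z 81.5 push -4.6 w 0.5205275343620815 t 14.55
```

View pics/s3.png

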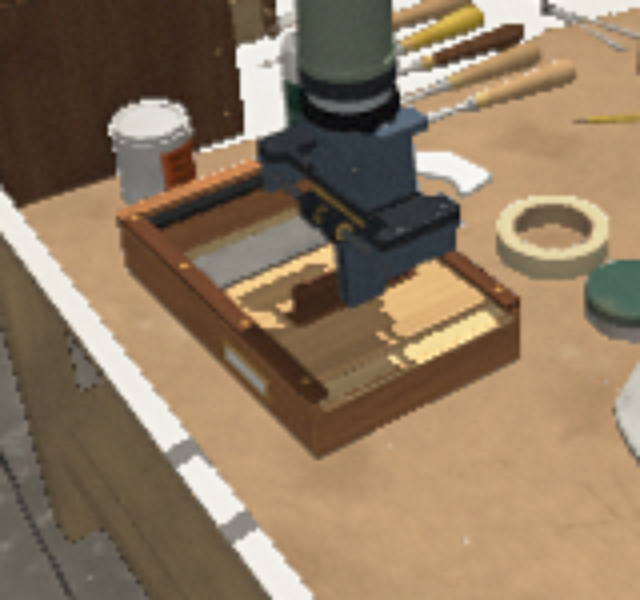

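Emit:
arm_command([
  {"offset": [0, 0.006, 0], "spin": 0},
  {"offset": [0, 0.008, 0], "spin": 0},
  {"offset": [0, 0.008, 0], "spin": 0},
  {"offset": [0, 0.008, 0], "spin": 0},
  {"offset": [0, 0.008, 0], "spin": 0},
])

```text
time_s: 15.22
ee_pos: [510.0, 132.6, 81.5]
ee_rot: [180.0, 0.0, -176.0]
force: [0.9, -3.7, 1.4]
gripper_width: 0.2
gripper_force: 2.2
```

Emit:
arm_command([
  {"offset": [0, 0.008, 0], "spin": 0},
  {"offset": [0, 0.008, 0], "spin": 0},
  {"offset": [0, 0.008, 0], "spin": 0},
  {"offset": [0, 0.008, 0], "spin": 0},
  {"offset": [0, 0.008, 0], "spin": 0},
])

```text
time_s: 15.85
ee_pos: [507.2, 172.4, 81.5]
ee_rot: [180.0, 0.0, -176.0]
force: [1.6, -3.9, 0.4]
gripper_width: 0.5
gripper_force: 2.2
```

Emit:
arm_command([
  {"offset": [0, 0.008, 0], "spin": 0},
  {"offset": [0, 0.006, 0], "spin": 0},
  {"offset": [0, 0.004, 0], "spin": 0},
  {"offset": [0, 0.003, 0], "spin": 0},
  {"offset": [0, 0.001, 0], "spin": 0},
])

```text
time_s: 16.48
ee_pos: [505.7, 193.9, 81.5]
ee_rot: [180.0, 0.0, -176.0]
force: [2.0, -4.1, -0.5]
gripper_width: 0.9
gripper_force: 2.0
```

```bash
python3 -c "
from h import *
case()
p,d=env.grab_frame('side')
cv2.imwrite('pics/s4.png',cv2.resize(p[90:240,140:300],None,fx=4,fy=4))"
```

```text
case x 0.6 y 17.5 z 81.5 push -4.3 w 0.8778030804920196 t 16.475
```

View pics/s4.png

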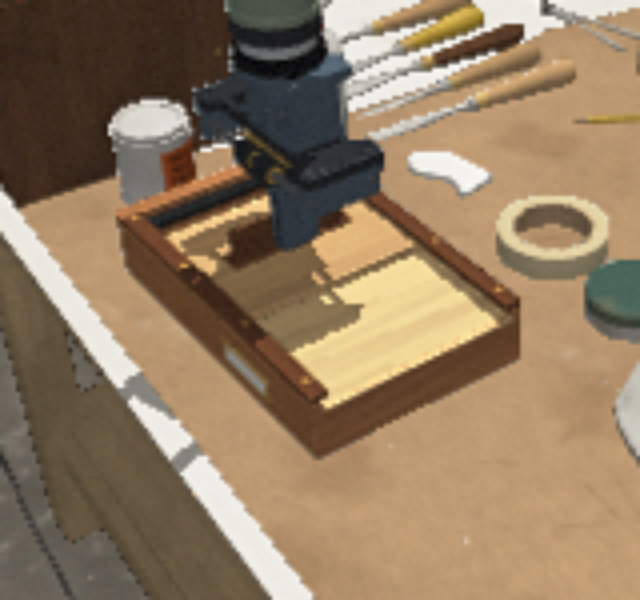

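Emit:
arm_command([
  {"offset": [0, 0.002, 0], "spin": 0},
  {"offset": [0, 0.002, 0], "spin": 0},
  {"offset": [0, 0.002, 0], "spin": 0},
  {"offset": [0, 0.002, 0], "spin": 0},
  {"offset": [0, 0.001, 0], "spin": 0},
])

```text
time_s: 17.15
ee_pos: [505.0, 203.0, 81.5]
ee_rot: [180.0, 0.0, -176.0]
force: [3.0, -3.5, -0.6]
gripper_width: 0.4
gripper_force: 2.0
```

Emit:
arm_command([
  {"offset": [0, 0.0004, 0], "spin": 0},
  {"offset": [0, 0.0004, 0], "spin": 0},
  {"offset": [0, 0.0004, 0], "spin": 0},
  {"offset": [0, 0.0004, 0], "spin": 0},
  {"offset": [0, 0.0004, 0], "spin": 0},
])

```text
time_s: 17.77
ee_pos: [504.9, 204.8, 81.5]
ee_rot: [180.0, 0.0, -176.0]
force: [4.0, -4.0, -0.0]
gripper_width: 0.7
gripper_force: 2.0
```

```bash
python3 -c "
from h import *
case()"
```

```text
case x 0.5 y 28.4 z 81.5 push -4.3 w 0.668461106708126 t 17.775
```

Emit:
arm_command([
  {"offset": [-0.0003, 0.0004, 0], "spin": 0},
  {"offset": [0, 0.0004, 0], "spin": 0},
  {"offset": [0, 0.0004, 0], "spin": 0},
  {"offset": [0, 0.0004, 0], "spin": 0},
  {"offset": [0, 0.0004, 0], "spin": 0},
])

```text
time_s: 18.4
ee_pos: [504.8, 206.8, 81.4]
ee_rot: [180.0, -0.0, -176.0]
force: [0.6, -4.7, 1.9]
gripper_width: 0.6
gripper_force: 2.1
```

Emit:
arm_command([
  {"offset": [0, 0.0004, 0], "spin": 0},
  {"offset": [0, 0.0004, 0], "spin": 0},
  {"offset": [0, 0.0004, 0], "spin": 0},
  {"offset": [0, 0.0004, 0], "spin": 0},
])

```text
time_s: 18.9
ee_pos: [504.7, 208.4, 81.4]
ee_rot: [180.0, -0.0, -176.0]
force: [1.3, -3.6, 2.0]
gripper_width: 0.6
gripper_force: 2.1
```

Emit:
arm_command([
  {"offset": [0, 0.0003, 0], "spin": 0},
  {"offset": [0, 0.0003, 0], "spin": 0},
  {"offset": [0, 0.0003, 0], "spin": 0},
  {"offset": [0, 0.0003, 0], "spin": 0},
])

```text
time_s: 19.4
ee_pos: [504.6, 209.6, 81.4]
ee_rot: [180.0, -0.0, -176.0]
force: [0.0, -3.9, 1.9]
gripper_width: 0.1
gripper_force: 2.1
```

Emit:
arm_command([
  {"offset": [0, 0.0003, 0], "spin": 0},
  {"offset": [0, 0.0003, 0], "spin": 0},
  {"offset": [0, 0.0003, 0], "spin": 0},
  {"offset": [0, 0.0003, 0], "spin": 0},
])

```text
time_s: 19.9
ee_pos: [504.6, 210.8, 81.4]
ee_rot: [180.0, -0.0, -176.0]
force: [0.3, -4.6, 2.2]
gripper_width: 0.4
gripper_force: 2.1
```

Emit:
arm_command([
  {"offset": [0, 0.0003, 0], "spin": 0},
  {"offset": [0, 0.0003, 0], "spin": 0},
  {"offset": [0, 0.0003, 0], "spin": 0},
  {"offset": [0, 0.0003, 0], "spin": 0},
])

```text
time_s: 20.4
ee_pos: [504.5, 212.0, 81.4]
ee_rot: [180.0, -0.0, -176.0]
force: [-1.1, -4.0, 3.1]
gripper_width: 0.3
gripper_force: 2.1
```

Emit:
arm_command([
  {"offset": [0, 0.0003, 0], "spin": 0},
  {"offset": [0, 0.0003, 0], "spin": 0},
  {"offset": [0, 0.0003, 0], "spin": 0},
  {"offset": [0, 0.0003, 0], "spin": 0},
])

```text
time_s: 20.9
ee_pos: [504.4, 213.2, 81.4]
ee_rot: [180.0, -0.0, -176.0]
force: [-1.1, -4.3, 2.4]
gripper_width: 0.4
gripper_force: 2.1
```

Emit:
arm_command([
  {"offset": [0, 0.0003, 0], "spin": 0},
  {"offset": [0, 0.0003, 0], "spin": 0},
  {"offset": [0, 0.0003, 0], "spin": 0},
  {"offset": [0, 0.0003, 0], "spin": 0},
])

```text
time_s: 21.4
ee_pos: [504.3, 214.3, 81.4]
ee_rot: [-180.0, -0.0, -176.0]
force: [-1.0, -5.2, 2.6]
gripper_width: 0.5
gripper_force: 2.5
```

Emit:
arm_command([
  {"offset": [0, 0.0002, 0], "spin": 0},
  {"offset": [0, 0.0002, 0], "spin": 0},
  {"offset": [0, 0, 0], "spin": 0},
])

```text
time_s: 21.78
ee_pos: [504.3, 214.3, 81.4]
ee_rot: [-180.0, -0.0, -176.0]
force: [-0.9, -5.5, 1.8]
gripper_width: 0.5
gripper_force: 2.9
```

Emit:
arm_command([
  {"offset": [0, 0.0003, 0], "spin": 0},
  {"offset": [0, 0.0003, 0], "spin": 0},
  {"offset": [0, 0.0003, 0], "spin": 0},
  {"offset": [0, 0, 0], "spin": 0},
])

```text
time_s: 22.28
ee_pos: [504.3, 214.4, 81.4]
ee_rot: [-179.9, -0.0, -175.9]
force: [0.2, -8.0, 2.8]
gripper_width: 0.1
gripper_force: 4.4
```

Emit:
arm_command([
  {"offset": [0, 0.0003, 0], "spin": 0},
  {"offset": [0, 0.0003, 0], "spin": 0},
  {"offset": [0, 0.0003, 0], "spin": 0},
  {"offset": [0, 0.0003, 0], "spin": 0},
  {"offset": [0, 0, 0], "spin": 0},
])

```text
time_s: 22.9
ee_pos: [504.3, 214.4, 81.5]
ee_rot: [-179.7, -0.0, -175.9]
force: [0.3, -12.4, 3.0]
gripper_width: 0.8
gripper_force: 6.4
```

Emit:
arm_command([
  {"offset": [0, 0.0003, 0], "spin": 0},
  {"offset": [0, 0.0003, 0], "spin": 0},
  {"offset": [0, 0.0003, 0], "spin": 0},
  {"offset": [0, 0.0003, 0], "spin": 0},
  {"offset": [0, 0, 0], "spin": 0},
])

```text
time_s: 23.52
ee_pos: [504.3, 214.5, 81.5]
ee_rot: [-179.6, -0.0, -175.9]
force: [1.2, -16.9, 5.3]
gripper_width: 0.3
gripper_force: 8.3
```

Emit:
arm_command([
  {"offset": [0, 0, 0], "spin": 0},
  {"offset": [0, 0, 0], "spin": 0},
  {"offset": [0, 0, 0], "spin": 0},
  {"offset": [0, 0, 0], "spin": 0},
  {"offset": [0, 0, 0], "spin": 0},
])

```text
time_s: 24.15
ee_pos: [504.3, 214.5, 81.5]
ee_rot: [-179.6, -0.0, -175.9]
force: [1.0, -15.6, 4.8]
gripper_width: 0.7
gripper_force: 8.3
```

Emit:
arm_command([
  {"offset": [0, 0, 0], "spin": 0},
  {"offset": [0, 0, 0], "spin": 0},
  {"offset": [0, -0.003, 0], "spin": 0},
  {"offset": [0, -0.006, 0], "spin": 0},
  {"offset": [0, -0.01, 0], "spin": 0},
])

```text
time_s: 24.78
ee_pos: [506.0, 199.6, 81.4]
ee_rot: [179.9, 0.1, -176.0]
force: [-0.6, -0.2, 0.6]
gripper_width: 0.6
gripper_force: 0.0
```

Emit:
arm_command([
  {"offset": [0, -0.01, -0.02], "spin": 0},
  {"offset": [0, 0, -0.05], "spin": 0},
  {"offset": [0, 0, -0.05], "spin": 0},
  {"offset": [0, -0.05, 0], "spin": 0},
  {"offset": [0, -0.05, 0], "spin": 0},
])

```text
time_s: 25.4
ee_pos: [513.8, 88.8, 202.3]
ee_rot: [180.0, 0.2, -175.9]
force: [0.1, 0.3, 0.1]
gripper_width: 0.5
gripper_force: 0.0
```

Emit:
arm_command([
  {"offset": [0, -0.05, 0], "spin": 0},
  {"offset": [0, -0.05, 0], "spin": 0},
  {"offset": [0, 0, 0], "spin": 0},
  {"offset": [0, 0, 0], "spin": 0},
])

```text
time_s: 25.9
ee_pos: [520.3, -10.1, 201.4]
ee_rot: [179.9, 0.0, -176.0]
force: [-0.5, -0.2, 0.0]
gripper_width: 0.2
gripper_force: 0.0
```

```bash
python3 -c "
from h import *
case()
p,d=env.grab_frame('top')
cv2.imwrite('pics/t5.png',cv2.resize(p[140:236,115:240],None,fx=6,fy=6))
print(env.pinpoint('top','hatch_bar')[:1])"
```

```text
case x 1.1 y -187.0 z 201.4 push -0.1 w 0.1556114999255693 t 25.9
[{'location': [154.8, 189.0], 'score': 0.86}]
```

View pics/t5.png

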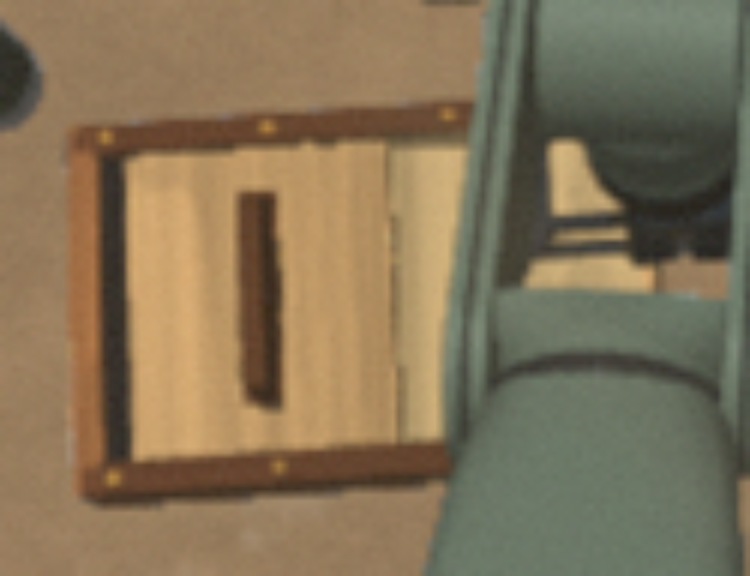

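The picture shows the hatch's edge against the dark strip (crop column about 128), and the arm is clear.

```bash
python3 -c "
from h import *
print(env.job_done())"
```

```text
the job is handed in; nothing more can be done
None
```

I handed the job in at about 26 s: the stone lies flat in the bay, the hatch is shut against the strip after being held there for over 0.6 s at about 12 N (estimated from a push of about 16 N less the 4 N of drag), and I never went near the blocks; no verdict came back.

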